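# Lock the goldsmith's indexing turntable

## Task

Lock the goldsmith's indexing turntable before drilling: push its black peg round with the fingertips until the slot in the disc's rim lines up with the lock bar, then push the bar by its upright tab through the slot until it is fully home, and leave it there. Only push: take neither the peg nor the tab between the fingers, keep the ring seated on its arbor, and leave the other things on the bench where they lie.

Things in the scene. Friction and masses are not known exactly. Their poses are not given: they have to be found in the camera images.
- turntable: Dark grey indexing turntable screwed to the bench: round base 168 mm across under a steel disc, three lugs reaching 115 mm from the axis, 20 mm high with screws. Origin on the disc's axis at the bench top, z up; its +y points from the axis along the lock bar, within 35 degrees of the world's +y (robot's left).
- disc (a joint): Angle of the disc, rad, no stops, growing counter-clockwise from above; at 0 and each full turn (2 pi) the slot lies on the lock bar's line. Starts at 0.7 to 5.58. Friction about 0.2 N m (3.5 N at the peg); stays where left. Disc 150 mm across, 12 mm thick, top 36 mm above the bench, dark graduation marks.
- slot_mouth (a point): Middle of the mouth of the disc's only slot, at the rim, 75 mm from the axis, 30 mm above the bench; turns with the disc. The slot is open at the rim, 17 mm wide and 28 mm deep toward the axis, its mouth chamfered 3 mm. Own +y axis points outward from the disc's axis.
- peg_top (a point): Centre of the top of the black turning peg standing on the disc opposite the slot, 56 mm from the axis: plain upright cylinder 14 mm across, top 62 mm above the bench, on a collar 18 mm across and 2 mm high. Pushed sideways it turns the disc.
- axis (a point): On the disc's axis at its top face, 36 mm above the bench. A steel arbor rises here: hub 44 mm across up to 40 mm above the bench, shoulder 30 mm across up to 50 mm, then a pin 15 mm across up to 71 mm.
- gate (a point): Fixed point on the lock bar's line at the disc's rim, 75 mm from the axis along the turntable's +y, 30 mm above the bench. The slot is in line when slot_mouth lies on this point.
- lock_bar (a joint): How far the lock bar is pushed toward the axis, m: 0 drawn back, 0.030 fully home. Starts at 0 to 0.004. Steel bar 14 mm wide, 10 mm high, half-round nose, friction about 3 N. At 0 the nose is 80 mm from the axis; at 0.005 it meets the rim and stops unless the slot is in front. A slot up to about 4 mm off line is drawn into line by the nose.
- guide (a point): Top of the fixed brass guide block that the lock bar slides through, 44 mm above the bench: 44 mm wide, reaching from 86 to 109 mm from the axis (this point at 97.5 mm). It stands on a dark grey bracket 60 mm wide, 24 mm high, that reaches 175 mm from the axis. The tab meets the guide when the bar is home.
- tab_top (a point): Centre of the top of the upright tab at the lock bar's outer end: 24 mm wide across the bar, 8 mm thick along it, from 35 to 65 mm above the bench; its outer face is 4 mm farther out than this point. 143 mm from the axis along the turntable's +y when drawn back, 113 mm when home. Axes parallel to the turntable's. Push the outer face toward the axis.
- arbor_seat (a point): Top of the arbor's shoulder on the disc's axis, 50 mm above the bench, on which the ring sits.
- ring: Brass finger ring, 23 mm outside, 18.4 mm inside, 6 mm high, loose on the arbor's pin. Origin at the centre of its underside. Must stay on its seat.
- bit_block: Bystander: wooden block 75 x 135 x 32 mm with brown sanding drums, brushes and burs standing in it, to 80 mm high. Origin at the centre of its underside.
- drum: Bystander: brown sanding drum standing on end, 22 mm across, 30 mm high, with a thin pin to 44 mm. Origin at the centre of its underside.
- brush: Bystander: small grey brush wheel 24 mm across on a thin shank, 68 mm long, lying down. Origin under its shank, near mid-length.
- file: Bystander: needle file with a wooden handle, 172 mm long, 16 mm high, lying along its own x. Origin under its middle.
- steel_block: Bystander: steel bench block 55 x 55 x 18 mm. Origin at the centre of its underside.
- tin: Bystander: flat round tin, 62 mm across, 26 mm high. Origin at the centre of its underside.
- hammer: Bystander: small hammer, 220 mm long, lying along its own x. Origin under it.

How it is judged:
On the way, in this order (a step that is already met when the one before it is completed fails the run):
1. the slot is turned into line with the lock bar (slot mouth within 5 mm of the bar's line at the rim) (distance between slot_mouth and gate below 0.005 m), for 0.2 s.
2. the lock bar is pushed through the slot, fully home (at least 27.5 of its 30 mm) (value of joint lock_bar above 0.0275 m and distance between slot_mouth and gate below 0.004 m), for 0.2 s.
At the end, for the whole second after the job is handed in: The lock bar is home (at least 27.5 of 30 mm) and at rest in the slot, the slot in line with it within 4 mm at the rim; the ring sits on its arbor within 6 mm of its seat; every bystander lies within 30 mm of where it was (all of step 2 and velocity of joint lock_bar between -0.005 and 0.005 m/s and distance between ring and arbor_seat below 0.006 m and distance of each of bit_block, drum, brush, file, steel_block, tin, hammer from where it was at the start of the episode below 0.03 m); the robot touches nothing.
It fails at once if the turning peg is taken between the fingers (horizontal distance between the grasp point and peg_top below 0.01 m and z of the grasp point in the frame of peg_top below 0.002 m).
It fails at once if the lock bar's tab is taken between the fingers (x of the grasp point in the frame of tab_top between -0.013 and 0.013 m and y of the grasp point in the frame of tab_top between -0.006 and 0.006 m and z of the grasp point in the frame of tab_top below 0.002 m).
It fails at once if the ring is knocked or lifted off its seat on the arbor (distance between ring and arbor_seat above 0.008 m).
It fails at once if a bystander is lifted, carried or pushed more than 30 mm away (distance of any of bit_block, drum, brush, file, steel_block, tin, hammer from where it was at the start of the episode above 0.03 m).
It also fails if it takes over 58 s, if anything falls off the work surface, if the arm or the gripper's body presses on something with over 40 N, if the wrist force passes 120 N, or if a joint passes its speed limit or range.

## Robot

A 7-joint arm with a two-finger parallel gripper is mounted at the origin on the work surface. World frame = base frame: x ahead of the robot, y to its left, z up, the work surface at z = 0. Lengths are in m, angles in rad, forces in N, time in s.
With the tool pointing down it reaches from about 0.425 to 0.925 m from the base axis. Payload 6.8 kg.
Tool frame: the origin (TCP) lies between the finger pads; the fingertips stand 22 mm ahead of it and the grasp point (between the pads) lies 3 mm ahead of it (bot.tip_reach is the distance from the TCP to the fingertips, in m); z points along the fingers, x is the direction in which the jaws open and shut, and the axes are right-handed (so a half turn about z gives the same grasp; the last joint's range is limited). The gripper opens to 85 mm and grips with 20 to 120 N. Pads are 22 mm wide; open, the fingers measure 114 mm over their backs; the gripper's body (76 mm by 85 mm) begins 54 mm behind the grasp point. The pads swing forward as they close: fully open they stand 13 mm farther back than shut.
Start: joints at [-1.38, 0.477, 0.022, 1.555, -0.011, 1.109, -0.083], TCP at [0.199, 0.645, 0.217] pointing down, gripper open.
Joint ranges: [-2.96, 2.96], [-0.34, 2.1], [-1.41, 1.46], [0.24, 2.44], [-1.37, 4.51], [0.17, 1.92], [-2.96, 2.96]. Speed limits (rad/s): [2.39, 2.39, 3.14, 3.14, 3.14, 3.14, 3.14].

## Interface

Orientations are given as a unit quaternion [w, x, y, z].
In Python, from station import bot gives the robot as it stands.
- The arm moves only by the tool step_arm, never from a script. Its argument "targets" is a list of rows, each a list of 5 numbers: the shift along the tool's x, y, z in mm, then the turn about the tool's z in degrees, then the closure, from 0 (fully open) to 1 (shut). In form: [[dx, dy, dz, spin, jaw], ...]. A call has 1 to 20 rows; each row is the pose to reach, as a shift and turn from the pose commanded when the call began, along the tool's axes at that moment; what a row does not reach only later rows make up. A row lasts 1/12 s, in which the tool goes at most 41.7 mm and 7.16 degrees, less where a joint would pass 70% of its speed; a pose out of reach is approached as far as the arm can. A call with a gripper value outside its range is refused whole. The fingers move at their own pace and stop on an object; "newtons" is the grip in N (left out, the last holds). Time passes only in rows, so rows that repeat a pose let the fingers close. It gives the time, the measured TCP pose, the force and the opening at its end, in the units of the state.
- bot.get_obs(): the state, without advancing time (a new reading comes with each control period).
- bot.read_camera(name): name is "scene" or "top" or "wrist"; returns a dict with "frame" (400x640x3 uint8, red, green, blue), "z_map" (400x640 float32, m along the optical axis (not along the pixel's ray), 0 where there is no reading), "fov_y" (degrees; the focal length in pixels is half the picture's height over the tangent of half this angle, whatever the lens; pixels are square), "cx", "cy" (the principal point, pixels), "R" (3x3) and "t" (3): a world point X has camera coordinates R X + t. Camera axes: x right, y down, z forward; pixel columns grow to the right and rows downward; lengths in m; the calibration is good to about 2 mm. A picture is of the moment at which its call begins.
- bot.hand_in(): hands the job in, once; it reports no verdict.
The state is a dict: "t": time; "q": joint angles; "joint_vel": joint speeds; "joint_torque": joint torques, N m; "eef_pos": TCP position; "tool_rot": TCP orientation; "contact_force": force on the tool from outside, world axes, zero at the start; "torque": the same for the moment, N m; "gripper_width": opening from 0.0 (shut) to 1.0 (fully open).
Only numpy, scipy, OpenCV 4.12 (cv2) and the standard library are available. Lean on these libraries where they do the work, as an engineer would, in place of code of your own. Each camera call takes 0.05 s, during which the arm holds its last target.

## Working session

There is one attempt and no reset: what is moved stays moved. The work goes in short steps, Python scripts to look and compute and a tool call to move; the robot and the scene stay as the last step left them, time stands still between calls to the robot, and variables do not carry over. Pictures are saved under pics/ and viewed, and the job is handed in when it is done.

Besides the shell and the picture viewer there is one more tool, called as name(argument=value, ...) on one line, values as JSON. step_arm: Moves the arm, as the interface text tells. Its arguments: {"type":"object","properties":{"targets":{"type":"array"},"newtons":{"type":"number"}},"required":["targets"]}

```bash
ls; mkdir -p pics; python3 - <<'E'
from station import bot
import cv2,numpy as np
o=bot.get_obs()
for k,v in o.items(): print(k,np.round(v,4))
for n in ("scene","top","wrist"):
    c=bot.read_camera(n)
    cv2.imwrite(f"pics/{n}0.png",c["frame"][:,:,::-1])
    np.savez(f"pics/{n}0.npz",**{k:c[k] for k in c})
    print(n,c["fov_y"],c["cx"],c["cy"],np.round(c["R"],3).tolist(),np.round(c["t"],3))
E
```

```text
pics
t 0.0
q [-1.3801  0.4778  0.0223  1.5565 -0.0115  1.1093 -0.0831]
joint_vel [-0.0005  0.0002  0.0003 -0.0024 -0.0006  0.0014  0.0001]
joint_torque [-8.00000e-04 -5.96453e+01  1.60700e+00 -2.81207e+01  1.23000e-02
  9.40000e-03  0.00000e+00]
eef_pos [0.1985 0.6445 0.2162]
tool_rot [ 6.000e-04  8.045e-01  5.940e-01 -7.000e-04]
contact_force [-0.3823 -0.0538  0.0891]
torque [-0.013  -0.0753  0.0253]
gripper_width 1.0005
scene 55.343530037530705 322.3603256837825 198.98821553840543 [[-0.269, 0.963, 0.0], [0.831, 0.232, -0.506], [-0.488, -0.136, -0.862]] [ 0.167 -0.461  1.362]
top 42.45843120088329 317.05773714085257 202.61166093207527 [[-0.001, -1.0, -0.015], [-0.991, 0.003, -0.131], [0.131, 0.015, -0.991]] [0.004 0.615 1.739]
wrist 69.40046541174046 312.2914027520037 197.41172183726025 [[0.294, 0.956, -0.002], [0.912, -0.28, 0.301], [0.287, -0.09, -0.954]] [-0.673 -0.039  0.381]
```

View pics/scene0.png

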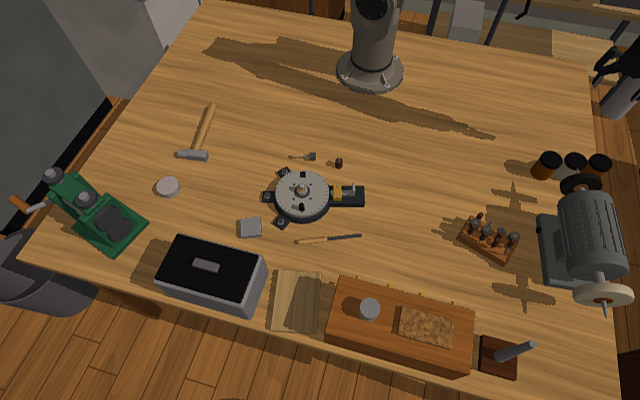

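View pics/top0.png

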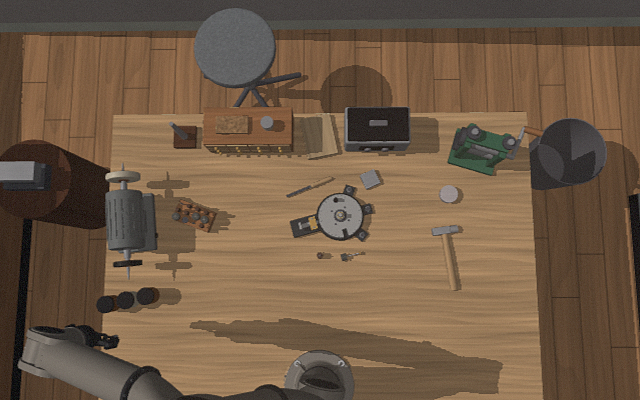

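View pics/wrist0.png

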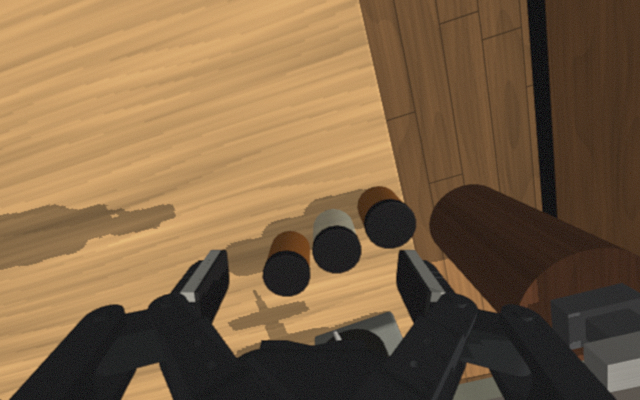

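The scene view puts the turntable at about (302,193) with the guide and tab to its right. In the top view it is at (340,216) with the bar pointing left. I'll zoom both.

```bash
cat > h.py <<'E'
import numpy as np,cv2
def f(c): return 200/np.tan(np.radians(float(c["fov_y"]))/2)
def ray(c,u,v,z):
    d=np.array([(u-c["cx"])/f(c),(v-c["cy"])/f(c),1.]); R=np.array(c["R"]);C=-R.T@c["t"]; w=R.T@d
    return C+w*(z-C[2])/w[2]
def proj(c,X):
    p=np.array(c["R"])@np.array(X)+c["t"]; return np.array([c["cx"],c["cy"]])+f(c)*p[:2]/p[2]
def save(n,im): cv2.imwrite(n,im[:,:,::-1])
E
python3 - <<'E'
from h import *
for n,(a,b,c,d) in {"scene":(140,250,240,380),"top":(165,275,270,400)}.items():
    im=np.load(f"pics/{n}0.npz")["frame"][a:b,c:d]
    save(f"pics/{n}z.png",cv2.resize(im,None,fx=5,fy=5,interpolation=cv2.INTER_CUBIC))
c=dict(np.load("pics/top0.npz"));print(ray(c,340,216,.036),ray(c,297,228,.065))
E
```

```text
[ 0.56841312 -0.07579378  0.036     ] [0.52487013 0.07091473 0.065     ]
```

View pics/scenez.png

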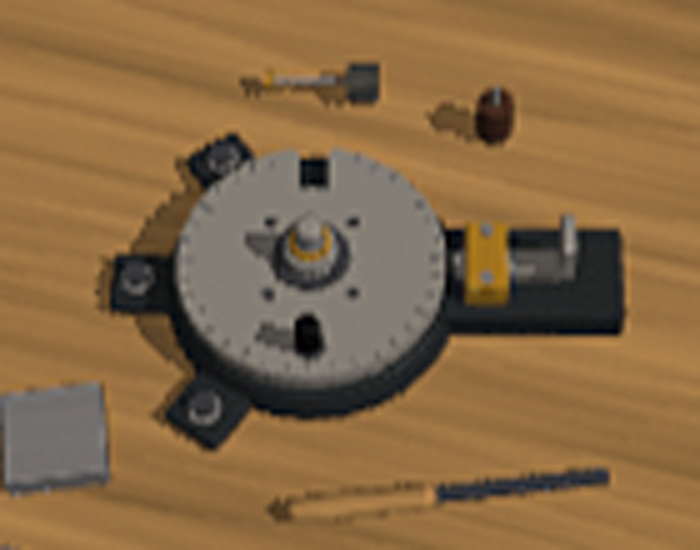

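View pics/topz.png

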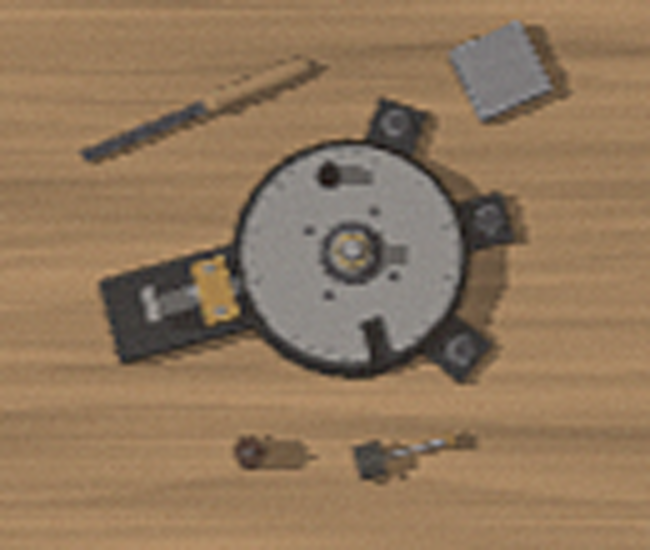

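```bash
python3 - <<'E'
from h import *
def at(n,zx,zy,z):
    c=dict(np.load(f"pics/{n}0.npz")); a,b={"scene":(240,140),"top":(270,165)}[n]
    return ray(c,a+(zx+.5)/5-.5,b+(zy+.5)/5-.5,z)
P={"top":dict(pin=(352,250,.071),peg=(329,173,.062),slot=(379,354,.036),guide=(214,292,.044),tab=(152,303,.065)),
"scene":dict(pin=(311,224,.071),peg=(309,322,.062),slot=(314,155,.036),guide=(489,250,.044),tab=(569,218,.065))}
for n in P:
  for k,v in P[n].items(): print(n,k,np.round(at(n,*v),4))
for n in P:
  c=dict(np.load(f"pics/{n}0.npz")); im=c["frame"]; hsv=cv2.cvtColor(im,cv2.COLOR_RGB2HSV)
  m=((hsv[...,1]<60)&(hsv[...,2]>90)).astype(np.uint8)
  nn,l,s,ce=cv2.connectedComponentsWithStats(m)
  for i in range(1,nn):
    if s[i,4]>900: 
      k=cv2.findContours((l==i).astype(np.uint8),cv2.RETR_EXTERNAL,cv2.CHAIN_APPROX_NONE)[0][0]
      e=cv2.fitEllipse(cv2.convexHull(k)); print(n,s[i],e,ray(c,*e[0],.036))
  m=((hsv[...,0]>17)&(hsv[...,0]<30)&(hsv[...,1]>170)&(hsv[...,2]>110)).astype(np.uint8)
  nn,l,s,ce=cv2.connectedComponentsWithStats(m)
  for i in range(1,nn):
    if s[i,4]>15: print(n,'br',s[i],ray(c,*ce[i],.044))
E
```

```text
top pin [ 0.5695 -0.0748  0.071 ]
top peg [ 0.6234 -0.0597  0.062 ]
top slot [ 0.5014 -0.0939  0.036 ]
top guide [0.5437 0.0192 0.044 ]
top tab [0.5344 0.0608 0.065 ]
scene pin [ 0.5706 -0.0719  0.071 ]
scene peg [ 0.6244 -0.0568  0.062 ]
scene slot [ 0.5042 -0.0923  0.036 ]
scene guide [0.5442 0.0217 0.044 ]
scene tab [0.5253 0.0612 0.065 ]
top [ 194    8   80   77 4763] ((233.32284545898438, 46.077796936035156), (75.87281036376953, 80.13931274414062), 73.62902069091797) [1.18737038 0.30577922 0.036     ]
top [ 318  194   44   44 1353] ((339.8067932128906, 215.39649963378906), (43.1174430847168, 43.7591667175293), 86.56149291992188) [ 0.57050798 -0.07514163  0.036     ]
top [  18  329  112   71 3565] ((67.08243560791016, 365.3177185058594), (45.43873977661133, 150.3434295654297), 111.28619384765625) [0.0679905 0.8412376 0.036    ]
scene [  52    0  148   99 5905] ((105.02986907958984, 49.41233825683594), (102.37797546386719, 205.6463165283203), 72.885498046875) [ 0.19220679 -0.92664367  0.036     ]
scene [ 275  170   54   47 1675] ((301.828369140625, 192.3931427001953), (47.16714096069336, 53.89020538330078), 94.9500732421875) [ 0.57482776 -0.07219331  0.036     ]
scene [ 154  254  114   66 1038] ((207.89596557617188, 288.9698181152344), (101.88239288330078, 129.80569458007812), 39.576148986816406) [ 0.89735222 -0.20999403  0.036     ]
scene br [333 184   9  16  98] [0.55014542 0.02146174 0.044     ]
```

Axis is near (0.5705, -0.0735), bar direction near (-0.27, 0.96), and peg near (0.624, -0.058). The disc therefore has to turn about 90° clockwise. I'll move to a hover beside the peg with the fingers shut and look with the wrist camera.

step_arm(targets=[[-26, 30, 0, 3, 0.3], [-55, 63, 0, 6, 0.6], [-85, 97, 0, 9, 1], [-115, 131, 0, 12, 1], [-145, 165, 0, 16, 1], [-172, 197, 0, 19, 1], [-199, 228, 0, 22, 1], [-226, 259, 0, 25, 1], [-253, 290, 0, 28, 1], [-280, 321, 0, 31, 1], [-307, 352, 0, 34, 1], [-334, 383, 0, 37, 1], [-361, 414, 0, 40, 1], [-388, 445, 0, 43, 1], [-415, 476, 0, 46, 1], [-442, 507, 0, 49, 1], [-469, 537, 0, 52, 1], [-495, 566, 0, 55, 1], [-513, 586, 0, 57, 1], [-523, 598, 0, 57, 1]])

```text
t: 1.82
eef_pos: [0.6173, -0.0362, 0.2172]
tool_rot: [0.001, 0.991, 0.135, 0.0]
contact_force: [-0.7, 0.0, 0.5]
gripper_width: 0.001
```

```bash
cat > snap.py <<'E'
import sys
from station import bot
from h import *
tag=sys.argv[1]
for n in sys.argv[2:]:
    c=bot.read_camera(n); save(f"pics/{n}{tag}.png",c["frame"]); np.savez(f"pics/{n}{tag}.npz",**c)
o=bot.get_obs(); q=o["tool_rot"]
print(o["t"],np.round(o["eef_pos"],4),"theta",np.degrees(2*np.arctan2(q[2],q[1])),np.round(q,4),np.round(o["contact_force"],1),o["gripper_width"],np.round(o["q"],2))
E
python3 snap.py 1 wrist scene top
```

```text
1.9667 [ 0.6162 -0.0322  0.2168] theta 15.725289785909863 [ 3.000e-04  9.906e-01  1.368e-01 -4.000e-04] [-0.1  0.7 -0.1] 0.0015925336618538173 [-0.43  0.41  0.51  1.73 -0.23  1.06  0.43]
```

View pics/wrist1.png

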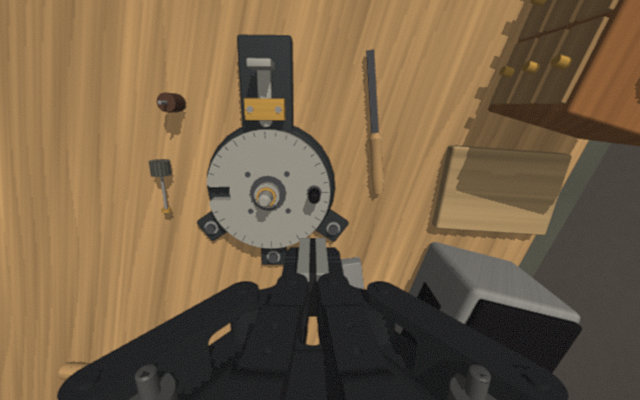

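The wrist view shows the disc around (269,190), the slot on its left at (218,192), the peg at (314,193) and the bar going up to the tab at (259,63). I'll refine from this view.

```bash
python3 - <<'E'
from h import *
c=dict(np.load("pics/wrist1.npz")); im=c["frame"]
save("pics/wz1.png",cv2.resize(im[25:255,190:350],None,fx=3.5,fy=2.6*3.5/2.6*0.72 if 0 else 2.6,interpolation=cv2.INTER_CUBIC) if 0 else cv2.resize(im[25:255,190:350],None,fx=2.6,fy=2.6,interpolation=cv2.INTER_CUBIC))
hsv=cv2.cvtColor(im,cv2.COLOR_RGB2HSV)
m=((hsv[...,1]<60)&(hsv[...,2]>90)).astype(np.uint8)
m[252:]=0
nn,l,s,ce=cv2.connectedComponentsWithStats(m)
for i in range(1,nn):
    if s[i,4]>3000: 
      k=cv2.findContours((l==i).astype(np.uint8),cv2.RETR_EXTERNAL,cv2.CHAIN_APPROX_NONE)[0][0]
      e=cv2.fitEllipse(cv2.convexHull(k)); print(s[i],e,ray(c,*e[0],.036))
m=((hsv[...,0]>15)&(hsv[...,0]<30)&(hsv[...,1]>170)&(hsv[...,2]>110)).astype(np.uint8)
nn,l,s,ce=cv2.connectedComponentsWithStats(m)
for i in range(1,nn):
    if s[i,4]>15: print('br',s[i],ray(c,*ce[i],.044))
E
```

```text
[  207   129   123   123 10220] ((269.1558532714844, 190.31256103515625), (117.51908874511719, 130.0143585205078), 134.8135528564453) [ 0.57130856 -0.07201722  0.036     ]
```

View pics/wz1.png

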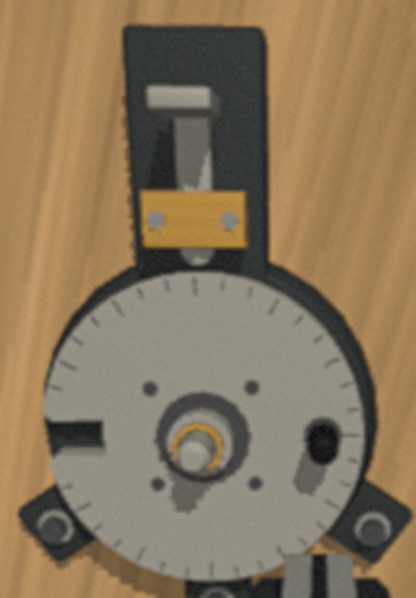

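```bash
python3 - <<'E'
from h import *
c=dict(np.load("pics/wrist1.npz"))
g=lambda x,y,z: ray(c,190+(x+.5)/2.6-.5,25+(y+.5)/2.6-.5,z)
for n,a in dict(guide=(193,219,.044),tab=(180,92,.065),pin=(194,458,.071),slotmouth=(50,437,.036),slotend=(102,437,.036)).items(): print(n,np.round(g(*a),4))
A=np.array([.571,-.0725]); G=g(193,219,.044)[:2]; d=G-A; print(np.linalg.norm(d),np.degrees(np.arctan2(*d[::-1])))
d=g(180,92,.065)[:2]-A;print(np.linalg.norm(d),np.degrees(np.arctan2(*d[::-1])))
P=np.array([.624,-.0585])
for z in(.062,.038): print((proj(c,[*P,z])-[190,25])*2.6)
print('pin',(proj(c,[*A,.071])-[190,25])*2.6,(proj(c,[*A,.05])-[190,25])*2.6)
d=g(102,437,.036)[:2]-A; print(np.degrees(np.arctan2(*d[::-1])))
d=g(50,437,.036)[:2]-A; print(np.linalg.norm(d),np.degrees(np.arctan2(*d[::-1])))
E
```

```text
guide [0.5457 0.0195 0.044 ]
tab [0.5342 0.0639 0.065 ]
pin [ 0.5714 -0.074   0.071 ]
slotmouth [ 0.501  -0.0948  0.036 ]
slotend [ 0.5246 -0.0882  0.036 ]
0.09541232748278465 105.40617023724818
0.1412461360379065 105.11047607885766
[321.99130213 448.79812524]
[321.73389547 433.17538645]
pin [193.11354146 453.7357295 ] [200.48473235 439.30566744]
-161.29056801109223
0.07344914786024499 -162.36018905432257
```

```bash
python3 -c "
from station import bot;print(bot.tip_reach)"
```

```text
0.022
```

step_arm(targets=[[0, 0, 25, 0, 1], [0, 0, 60, 0, 1], [0, 0, 95, 0, 1], [0, 0, 125, 0, 1], [0, 0, 140, 0, 1], [0, 0, 147, 0, 1], [0, 0, 150, 0, 1], [0, 0, 150, 0, 1], [0, 0, 150, 0, 1]])

```text
t: 2.72
eef_pos: [0.6171, -0.0302, 0.0685]
tool_rot: [-0.0, 0.99, 0.138, 0.001]
contact_force: [1.2, -0.1, -0.5]
gripper_width: -0.0
```

```bash
python3 snap.py 2 wrist scene
```

```text
2.8167 [ 0.6173 -0.0305  0.0687] theta 15.889873266545887 [-0.      0.9904  0.1382  0.0013] [-0.3 -0.7 -0.2] 0.003084258237390497 [-0.37  0.59  0.43  1.84 -0.34  0.78  0.52]
```

View pics/wrist2.png

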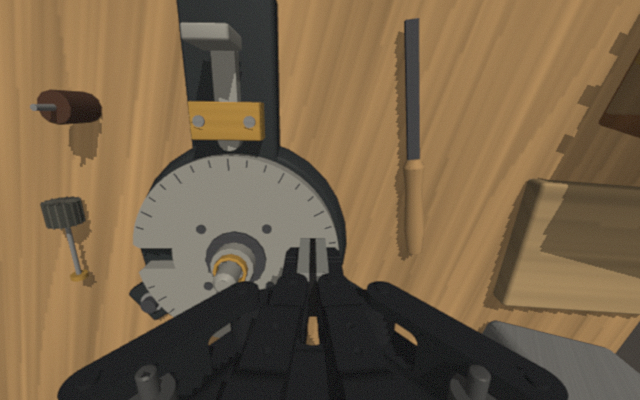

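```bash
python3 - <<'E'
from h import *
im=np.load("pics/scene2.npz")["frame"][110:250,240:400]
save("pics/sz2.png",cv2.resize(im,None,fx=4,fy=4,interpolation=cv2.INTER_CUBIC))
E
```

```text
(no output)
```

View pics/sz2.png

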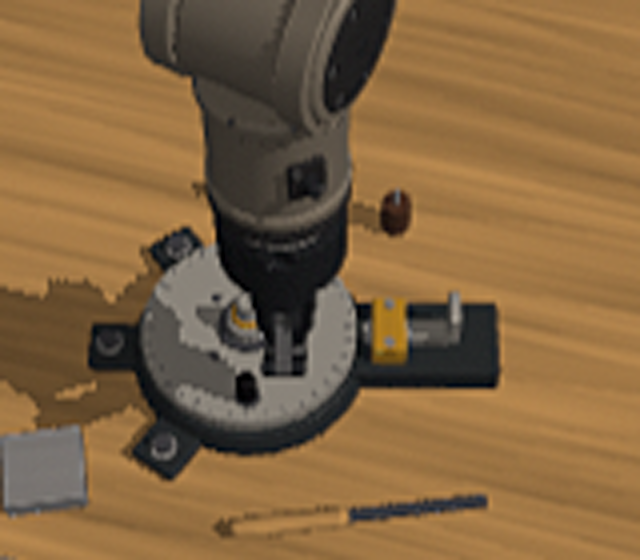

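```bash
cat > arc.py <<'E'
from h import *
A=np.array([.571,-.0735])
def rows(p0,th0,phis,t,r=.056):
    th=np.radians(th0); x=np.array([np.cos(th),np.sin(th)]); y=np.array([np.sin(th),-np.cos(th)])
    for ph in phis:
        a=np.radians(ph); er=np.array([np.cos(a),np.sin(a)]); et=np.array([-er[1],er[0]])
        p=A+r*er+t*et-p0
        print([round(1000*p@x,1),round(1000*p@y,1),0,round(th0-ph,1),1])
E
python3 -c "
from arc import *
rows(np.array([.6173,-.0305]),15.9,[16.9]+[16.9-3*i for i in range(0,19)],.018)"
```

```text
[np.float64(-0.6), np.float64(9.7), 0, -1.0, 1]
[np.float64(-0.6), np.float64(9.7), 0, -1.0, 1]
[np.float64(0.3), np.float64(12.6), 0, 2.0, 1]
[np.float64(1.0), np.float64(15.6), 0, 5.0, 1]
[np.float64(1.7), np.float64(18.6), 0, 8.0, 1]
[np.float64(2.1), np.float64(21.7), 0, 11.0, 1]
[np.float64(2.4), np.float64(24.8), 0, 14.0, 1]
[np.float64(2.5), np.float64(27.8), 0, 17.0, 1]
[np.float64(2.5), np.float64(30.9), 0, 20.0, 1]
[np.float64(2.3), np.float64(34.0), 0, 23.0, 1]
[np.float64(1.9), np.float64(37.0), 0, 26.0, 1]
[np.float64(1.4), np.float64(40.1), 0, 29.0, 1]
[np.float64(0.7), np.float64(43.1), 0, 32.0, 1]
[np.float64(-0.1), np.float64(46.0), 0, 35.0, 1]
[np.float64(-1.1), np.float64(49.0), 0, 38.0, 1]
[np.float64(-2.2), np.float64(51.8), 0, 41.0, 1]
[np.float64(-3.5), np.float64(54.6), 0, 44.0, 1]
[np.float64(-5.0), np.float64(57.4), 0, 47.0, 1]
[np.float64(-6.5), np.float64(60.0), 0, 50.0, 1]
[np.float64(-8.2), np.float64(62.6), 0, 53.0, 1]
```

step_arm(targets=[[0, 4, 1, 0, 1], [0, 8, 1, 0, 1], [0, 12, 1, 2, 1], [1, 15.5, 1, 5, 1], [1.5, 18.5, 1, 8, 1], [2, 21.5, 1, 11, 1], [2.5, 25, 1, 14, 1], [2.5, 28, 1, 17, 1], [2.5, 31, 1, 20, 1], [2.5, 34, 1, 23, 1], [2, 37, 1, 26, 1], [1.5, 40, 1, 29, 1], [0.5, 43, 1, 32, 1], [0, 46, 1, 35, 1], [-1, 49, 1, 38, 1], [-2, 52, 1, 41, 1], [-3.5, 54.5, 1, 44, 1], [-5, 57.5, 1, 47, 1], [-6.5, 60, 1, 50, 1], [-6.5, 60, 1, 50, 1]])

```text
t: 4.48
eef_pos: [0.6263, -0.0916, 0.0663]
tool_rot: [0.0, 0.955, -0.296, 0.0]
contact_force: [0.6, -0.6, -0.1]
gripper_width: 0.002
```

```bash
python3 snap.py 3 wrist scene top; python3 - <<'E'
from h import *
im=np.load("pics/scene3.npz")["frame"][110:250,240:400]
save("pics/sz3.png",cv2.resize(im,None,fx=4,fy=4,interpolation=cv2.INTER_CUBIC))
E
```

```text
4.6333 [ 0.6265 -0.0903  0.0663] theta -34.08439657521107 [-0.000e+00  9.561e-01 -2.931e-01  1.000e-04] [ 1.  -0.1 -0.3] 0.0017735250133112917 [-0.41  0.67  0.65  1.81 -0.53  0.84 -0.09]
```

View pics/sz3.png

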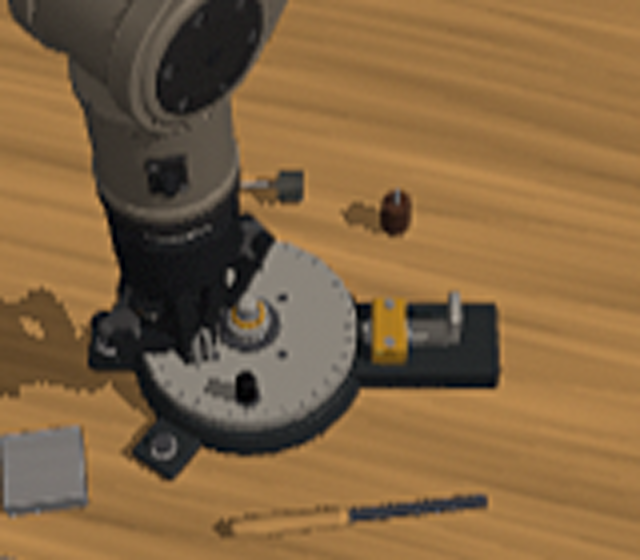

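View pics/wrist3.png

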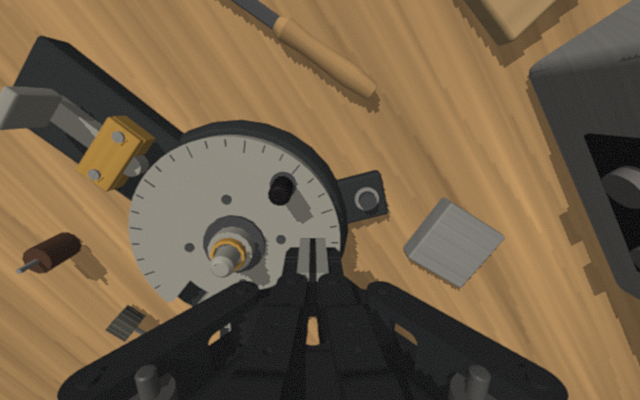

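```bash
python3 - <<'E'
from h import *
for tag,p in (("2",[.6173,-.0305,.0687]),("3",[.6265,-.0903,.0663])):
    for n in("scene","wrist"):
        c=dict(np.load(f"pics/{n}{tag}.npz")); q=np.array(p)
        for dz in(0,-.022):
            uv=proj(c,q+[0,0,dz]); print(tag,n,uv,(uv-[240,110])*4 if n=="scene" else "")
c=dict(np.load("pics/scene3.npz"))
print((proj(c,[.6246,-.0572,.062])-[240,110])*4,(proj(c,[.6246,-.0572,.038])-[240,110])*4)
E
```

```text
2 scene [311.60252189 202.80824188] [286.41008757 371.2329675 ]
2 scene [311.80072485 206.88253723] [287.20289939 387.53014892]
2 wrist [314.66910926 240.01555925] 
2 wrist [314.3474533  225.53841485] 
3 scene [289.01421711 200.88566462] [196.05686842 363.54265848]
3 scene [289.62720671 204.97268746] [198.50882683 379.89074983]
3 wrist [311.54132277 236.45791253] 
3 wrist [311.59646828 222.32311465] 
[244.91568103 376.04495784] [246.60615782 393.59663654]
```

```bash
python3 - <<'E'
from h import *
for tag in("1","3"):
    c=dict(np.load(f"pics/wrist{tag}.npz")); R=c["R"];t=c["t"]
    for u,v in((305,241),(305,250),(320,241),(320,250),(312,245),(296,255),(330,255),(305,270)):
        z=c["z_map"][v,u]; X=R.T@(np.array([(u-c["cx"])/f(c),(v-c["cy"])/f(c),1])*z-t); print(tag,u,v,np.round(z,4),np.round(X,4))
c=dict(np.load("pics/scene3.npz"))
R=c["R"];t=c["t"];vv,uu=np.mgrid[180:206,270:310]
z=c["z_map"][vv,uu]; X=((np.stack([(uu-c["cx"])/f(c),(vv-c["cy"])/f(c),np.ones(uu.shape)],-1)*z[...,None])-t)@R
for v in range(8,26): print(180+v,np.round(X[v,12:28:2,2]*1000).astype(int))
save("pics/w3z.png",cv2.resize(np.load("pics/wrist3.npz")["frame"][170:310,230:390],None,fx=4,fy=4,interpolation=cv2.INTER_CUBIC))
E
```

```text
1 305 241 0.1493 [ 0.6099 -0.0282  0.2389]
1 305 250 0.138 [ 0.6099 -0.0272  0.2505]
1 320 241 0.1492 [ 0.6173 -0.0261  0.239 ]
1 320 250 0.1387 [ 0.6169 -0.0256  0.2499]
1 312 245 0.1436 [ 0.6132 -0.0266  0.2447]
1 296 255 0.1422 [ 0.6067 -0.0326  0.2475]
1 330 255 0.1426 [ 0.6229 -0.0284  0.2471]
1 305 270 0.1218 [ 0.6104 -0.0274  0.2676]
3 305 241 0.1483 [ 0.6284 -0.0817  0.0891]
3 305 250 0.139 [ 0.6286 -0.0818  0.0988]
3 320 241 0.1482 [ 0.6347 -0.086   0.0891]
3 320 250 0.138 [ 0.6348 -0.0855  0.0996]
3 312 245 0.1433 [ 0.6315 -0.0834  0.0942]
3 296 255 0.1416 [ 0.6228 -0.0823  0.0971]
3 330 255 0.143 [ 0.6363 -0.0922  0.096 ]
3 305 270 0.1223 [ 0.6288 -0.0822  0.1163]
188 [161 166 161 156 135 134 132  41]
189 [136 158 159 153 133 130 123  39]
190 [137 148 153 147 126 128  39  43]
191 [136 144 151 136 119 122  35  41]
192 [137 134 136 130 120 116  35  42]
193 [133 129 131 131 116 111  37  41]
194 [137 125 127 124 113 104  38  41]
195 [136 112 122 115 108 100  36  40]
196 [136 109 110 109 106  97  38  39]
197 [124 100 105 101  99  94  39  35]
198 [ 38  93 100  96  96  88  38  39]
199 [ 38 941  95  89  89  37  36  37]
200 [42 35 90 85 88 38 36 36]
201 [37 40 36 36 34 39 39 38]
202 [39 38 36 36 34 35 35 36]
203 [40 36 36 36 35 33 35 36]
204 [37 37 37 38 36 38 37 35]
205 [37 34 37 36 41 36 34 35]
```

View pics/w3z.png

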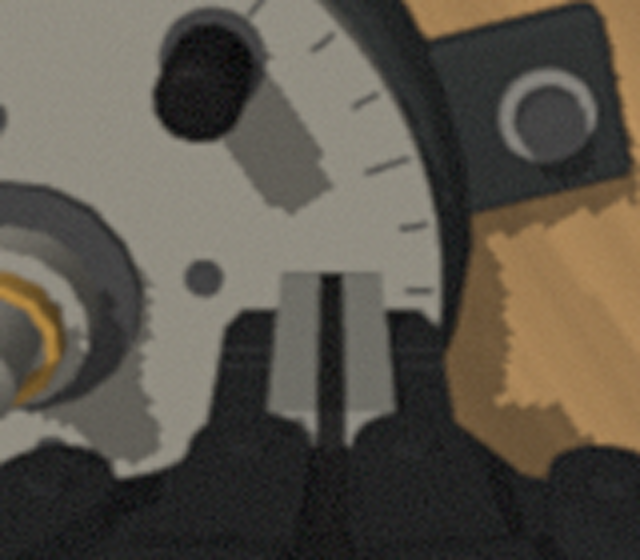

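The fingers passed over the peg. It is still at its starting place, and the depth maps put the fingertips near z=0.085 where the stated reach predicts 0.044. I'll measure the true tip position against the TCP before going on.

```bash
python3 - <<'E'
from h import *
from station import bot
for n in ("wrist","scene","top"):
    c=dict(np.load(f"pics/{n}3.npz")); R=c["R"];t=c["t"]; vv,uu=np.mgrid[0:400,0:640]; z=c["z_map"]
    X=((np.stack([(uu-c["cx"])/f(c),(vv-c["cy"])/f(c),np.ones(uu.shape)],-1)*z[...,None])-t)@R
    p=np.array([.6265,-.0903]); th=np.radians(-34.1); x=np.array([np.cos(th),np.sin(th)]);y=np.array([np.sin(th),-np.cos(th)])
    d=X[...,:2]-p; L=np.stack([d@x,d@y,X[...,2]-.0663],-1)*1000
    k=(z>0)&(np.hypot(L[...,0],L[...,1])<30)&(L[...,2]>-12)&(L[...,2]<100)
    Q=L[k]; print(n,len(Q))
    for lo in range(-12,100,8):
        q=Q[(Q[:,2]>=lo)&(Q[:,2]<lo+8)]
        if len(q): print(lo,len(q),np.round(q.min(0)),np.round(q.max(0)))
print([a for a in dir(bot) if not a.startswith('_')])
E
```

```text
wrist 15153
-12 87 [-23. -27. -12.] [-12. -18.  -4.]
-4 69 [-21. -26.  -4.] [-13. -19.  -3.]
12 30 [-6. -8. 18.] [ 7. -7. 20.]
20 324 [-13.  -9.  20.] [14. -3. 28.]
28 443 [-13.  -9.  28.] [14. -3. 36.]
36 502 [-13.  -9.  36.] [14. -3. 44.]
44 507 [-13.  -9.  44.] [14. 14. 52.]
52 823 [-28. -11.  52.] [27. 14. 60.]
60 2220 [-29. -12.  60.] [28. 15. 68.]
68 3259 [-30. -12.  68.] [30. 12. 76.]
76 1180 [-29. -15.  76.] [29. 11. 84.]
84 1994 [-16. -16.  84.] [17. -3. 92.]
92 3715 [-26. -16.  92.] [ 28.  -6. 100.]
scene 241
-12 5 [-23. -24. -11.] [-14. -18.  -5.]
-4 2 [-19. -22.  -4.] [-17. -20.  -4.]
12 2 [-2. -8. 19.] [ 6. -6. 19.]
20 14 [ -5. -10.  21.] [13.  6. 27.]
28 17 [-12. -10.  28.] [13.  0. 36.]
36 15 [-13. -10.  37.] [14. -2. 44.]
44 14 [-12. -10.  44.] [13. -2. 51.]
52 18 [-21. -12.  52.] [24. -3. 60.]
60 33 [-26. -13.  61.] [21.  9. 68.]
68 55 [-29. -13.  68.] [28. 12. 76.]
76 17 [-28. -16.  77.] [29. 11. 83.]
84 22 [-15. -17.  84.] [16. -7. 92.]
92 27 [-16. -16.  92.] [ 24.  -8. 100.]
top 0
['PlanningError', 'get_obs', 'hand_in', 'read_camera', 'tip_reach']
```

Both depth views agree: the tips end 18 mm behind the reported TCP, not 22 mm ahead of it, so tool z is 40 mm off what was stated. I'll use tip z = TCP z + 18 mm. Next I'll lift, go back to the counter-clockwise side of the peg and descend properly.

step_arm(targets=[[0, 0, -20, 0, 1], [0, 0, -40, 0, 1], [-5, -6, -45, -7, 1], [-11, -12, -45, -14, 1], [-17, -18, -45, -21, 1], [-23, -25, -45, -28, 1], [-29, -31, -45, -35, 1], [-35, -38, -45, -42, 1], [-41, -45, -45, -49, 1], [-41, -45, -40, -50, 1], [-41, -45, -20, -50, 1], [-41, -45, 0, -50, 1], [-41, -45, 20, -50, 1], [-41, -45, 32, -50, 1], [-41, -45, 38, -50, 1], [-41, -45, 38, -50, 1], [-41, -45, 38, -50, 1]])

```text
t: 6.05
eef_pos: [0.6181, -0.0304, 0.0285]
tool_rot: [0.0, 0.99, 0.138, 0.0]
contact_force: [-1.3, -1.0, -0.4]
gripper_width: -0.001
```

```bash
python3 snap.py 4 wrist scene; python3 - <<'E'
from h import *
im=np.load("pics/scene4.npz")["frame"][110:250,240:400]
save("pics/sz4.png",cv2.resize(im,None,fx=4,fy=4,interpolation=cv2.INTER_CUBIC))
E
```

```text
6.15 [ 0.6186 -0.0302  0.0292] theta 15.848491690550523 [2.000e-04 9.905e-01 1.379e-01 9.000e-04] [-0.4  0.2 -0.6] -0.005663955496488132 [-0.35  0.65  0.41  1.85 -0.38  0.72  0.55]
```

View pics/sz4.png

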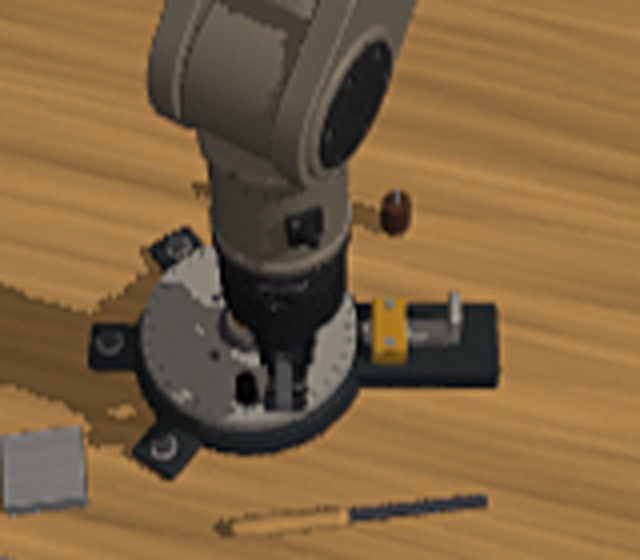

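View pics/wrist4.png

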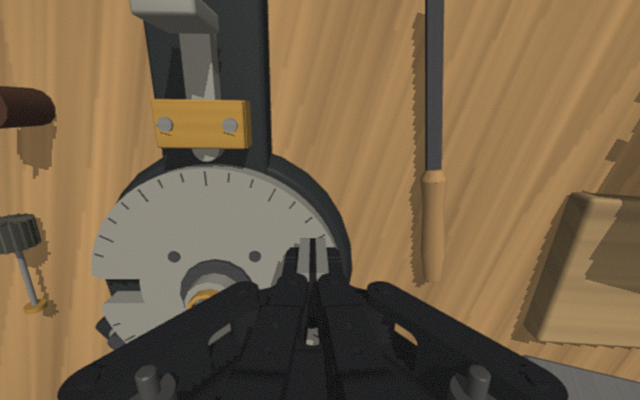

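The scene view now shows the fingers down beside the peg at (245,388), with the tips at disc level. I'll start the push with a short arc and check it.

step_arm(targets=[[-1, 4, 0, 0, 1], [-1, 8, 0, 0, 1], [-1, 10, 0, 0, 1], [-0.5, 12, 0, 2, 1], [0, 13.5, 0, 3.5, 1], [0, 15, 0, 5, 1], [0.5, 18, 0, 8, 1], [1, 21, 0, 11, 1], [1.5, 24.5, 0, 14, 1], [1.5, 27.5, 0, 17, 1], [1.5, 30.5, 0, 20, 1], [1.5, 30.5, 0, 20, 1]])

```text
t: 7.15
eef_pos: [0.6284, -0.0587, 0.0284]
tool_rot: [-0.0, 0.999, -0.037, 0.001]
contact_force: [0.4, 2.7, 1.7]
gripper_width: 0.004
```

```bash
python3 snap.py 5 wrist scene; python3 - <<'E'
from h import *
im=np.load("pics/scene5.npz")["frame"][110:250,240:400]
save("pics/sz5.png",cv2.resize(im,None,fx=4,fy=4,interpolation=cv2.INTER_CUBIC))
E
```

```text
7.25 [ 0.6282 -0.0587  0.0284] theta -4.04792519008857 [ 1.000e-04  9.994e-01 -3.530e-02  7.000e-04] [3.1 2.5 1.1] -0.0015518024120762298 [-0.36  0.69  0.5   1.83 -0.47  0.75  0.32]
```

View pics/sz5.png

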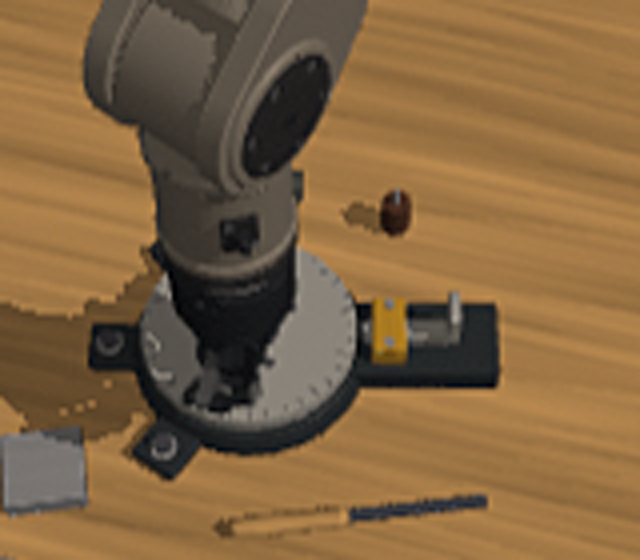

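View pics/wrist5.png

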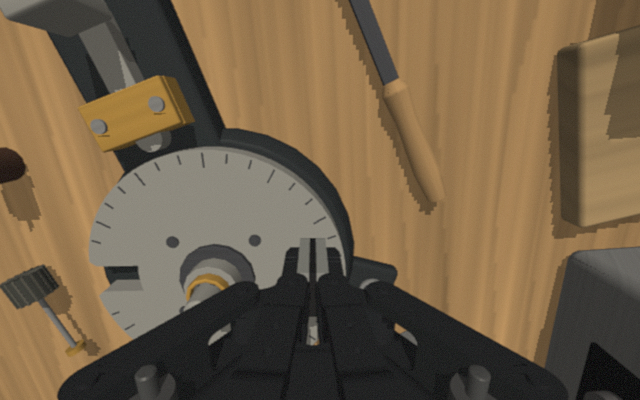

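Slot and marks kept their place relative to the tool at about (124,273), so the disc is turning with the push. Next part of the arc.

```bash
python3 -c "
from arc import *
rows(np.array([.6283,-.0587]),-4.05,[-3.3-3*i for i in range(1,21)],.018)" | sed 's/np.float64//g'
```

```text
[(0.6), (3.0), 0, 2.2, 1]
[(1.3), (6.0), 0, 5.3, 1]
[(1.9), (9.0), 0, 8.2, 1]
[(2.3), (12.1), 0, 11.2, 1]
[(2.6), (15.1), 0, 14.2, 1]
[(2.7), (18.2), 0, 17.2, 1]
[(2.7), (21.3), 0, 20.2, 1]
[(2.4), (24.4), 0, 23.2, 1]
[(2.1), (27.4), 0, 26.2, 1]
[(1.5), (30.5), 0, 29.2, 1]
[(0.9), (33.5), 0, 32.2, 1]
[(0.0), (36.4), 0, 35.2, 1]
[(-1.0), (39.3), 0, 38.2, 1]
[(-2.1), (42.2), 0, 41.2, 1]
[(-3.4), (45.0), 0, 44.2, 1]
[(-4.9), (47.7), 0, 47.2, 1]
[(-6.5), (50.4), 0, 50.2, 1]
[(-8.2), (52.9), 0, 53.2, 1]
[(-10.0), (55.4), 0, 56.2, 1]
[(-12.0), (57.7), 0, 59.2, 1]
```

step_arm(targets=[[0.5, 3, 0, 2.5, 1], [1.5, 6, 0, 5.5, 1], [2, 9, 0, 8.5, 1], [2.5, 12, 0, 11.5, 1], [2.5, 15, 0, 14.5, 1], [2.5, 18, 0, 17.5, 1], [2.5, 21.5, 0, 20.5, 1], [2.5, 24.5, 0, 23.5, 1], [2, 27.5, 0, 26.5, 1], [1.5, 30.5, 0, 29.5, 1], [1, 33.5, 0, 32.5, 1], [0, 36.5, 0, 35.5, 1], [-1, 39.5, 0, 38.5, 1], [-2, 42, 0, 41.5, 1], [-3.5, 45, 0, 44.5, 1], [-5, 47.5, 0, 47.5, 1], [-6.5, 50.5, 0, 50.5, 1], [-8, 53, 0, 53.5, 1], [-10, 55.5, 0, 56.5, 1], [-10, 55.5, 0, 56.5, 1]])

```text
t: 8.92
eef_pos: [0.6138, -0.1139, 0.0283]
tool_rot: [0.0, 0.863, -0.505, 0.0]
contact_force: [2.2, 1.6, 0.6]
gripper_width: -0.005
```

```bash
python3 snap.py 6 wrist scene top; python3 - <<'E'
from h import *
im=np.load("pics/scene6.npz")["frame"][110:250,240:400]
save("pics/sz6.png",cv2.resize(im,None,fx=4,fy=4,interpolation=cv2.INTER_CUBIC))
E
```

```text
9.0667 [ 0.6138 -0.1138  0.0283] theta -60.5092791167713 [ 1.000e-04  8.638e-01 -5.038e-01  3.000e-04] [1.9 1.5 0.7] -0.003030210595734726 [-0.44  0.76  0.75  1.85 -0.7   0.81 -0.38]
```

View pics/sz6.png

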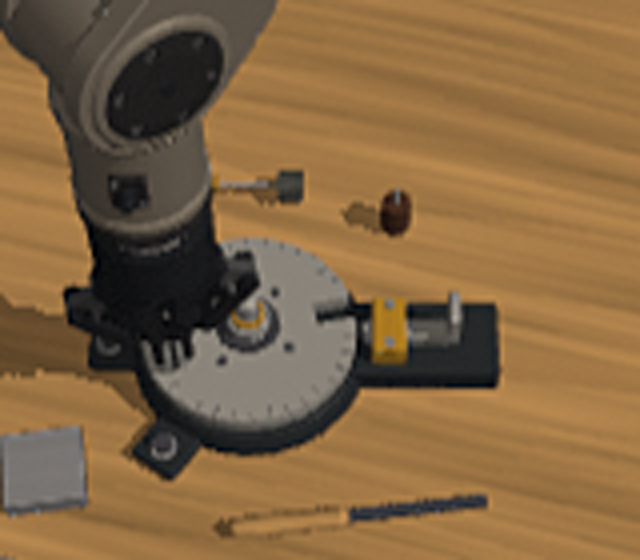

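View pics/wrist6.png

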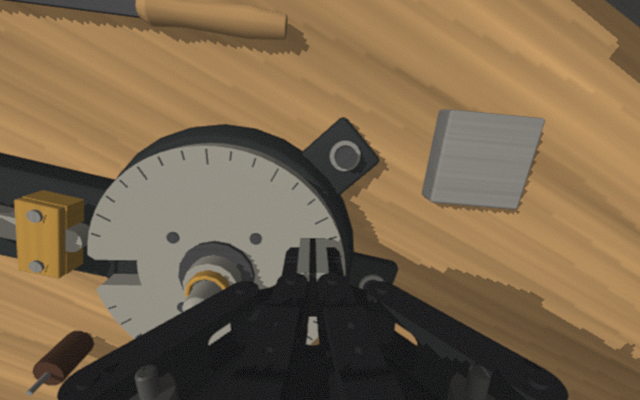

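```bash
python3 - <<'E'
from h import *
c=dict(np.load("pics/wrist6.npz"))
save("pics/w6z.png",cv2.resize(c["frame"][180:310,0:200],None,fx=4,fy=4,interpolation=cv2.INTER_CUBIC))
c=dict(np.load("pics/top6.npz"));save("pics/t6z.png",cv2.resize(c["frame"][165:275,270:400],None,fx=6,fy=5.4,interpolation=cv2.INTER_CUBIC))
E
```

```text
(no output)
```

View pics/w6z.png

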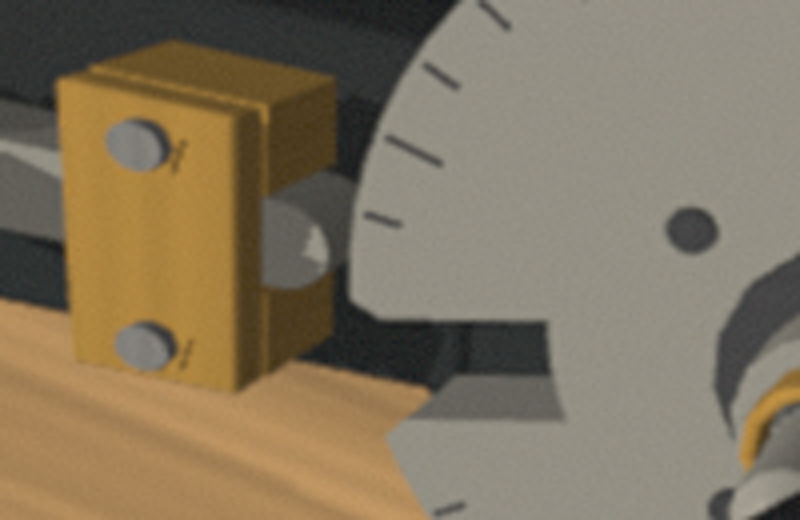

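```bash
python3 - <<'E'
from h import *
c=dict(np.load("pics/wrist6.npz"))
g=lambda x,y,z: ray(c,(x+.5)/4-.5,180+(y+.5)/4-.5,z)
ang=lambda d:(round(np.linalg.norm(d)*1000,1),round(float(np.degrees(np.arctan2(d[1],d[0]))),2))
A=np.array([.571,-.0735])
m=g(367,368,.036)[:2];e=g(556,370,.036)[:2]
print('mouth',ang(m-A),'end',ang(e-A),'slot dir',ang(m-e))
s1=g(139,145,.045)[:2]; s2=g(146,346,.045)[:2]; print('screws mid',ang((s1+s2)/2-A),'perp to screws',ang(s1-s2))
print('nose',ang(g(328,250,.035)[:2]-A))
print('upper edge',ang(g(378,320,.036)[:2]-g(548,320,.036)[:2]),'lower',ang(g(425,420,.036)[:2]-g(565,420,.036)[:2]))
E
```

```text
mouth (np.float64(73.7), 119.54) end (np.float64(45.9), 120.11) slot dir (np.float64(27.8), 118.6)
screws mid (np.float64(94.8), 104.89) perp to screws (np.float64(30.6), 14.97)
nose (np.float64(78.0), 105.65)
upper edge (np.float64(24.7), 119.3) lower (np.float64(21.0), 119.29)
```

```bash
python3 -c "
from arc import *
rows(np.array([.6138,-.1138]),-60.5,[-60.5-2*i for i in range(1,9)],.0175)" | sed 's/np.float64//g'
```

```text
[(0.4), (1.9), 0, 2.0, 1]
[(0.9), (3.9), 0, 4.0, 1]
[(1.4), (5.9), 0, 6.0, 1]
[(1.7), (7.9), 0, 8.0, 1]
[(2.0), (9.9), 0, 10.0, 1]
[(2.3), (11.9), 0, 12.0, 1]
[(2.4), (14.0), 0, 14.0, 1]
[(2.5), (16.0), 0, 16.0, 1]
```

step_arm(targets=[[0.5, 2, 0, 2, 1], [1, 4, 0, 4, 1], [1.5, 6, 0, 6, 1], [1.5, 8, 0, 8, 1], [2, 10, 0, 10, 1], [2.2, 11, 0, 11, 1], [2.3, 12, 0, 12, 1], [2.3, 13, 0, 13, 1], [2.4, 13.7, 0, 13.7, 1], [2.4, 13.7, 0, 13.7, 1], [2.4, 13.7, 0, 13.7, 1]])

```text
t: 9.98
eef_pos: [0.6027, -0.1227, 0.0283]
tool_rot: [0.0, 0.797, -0.604, 0.0]
contact_force: [3.2, -0.7, 2.0]
gripper_width: 0.0
```

```bash
python3 snap.py 7 wrist scene top;python3 - <<'E'
from h import *
c=dict(np.load("pics/wrist7.npz"))
save("pics/w7z.png",cv2.resize(c["frame"][180:310,0:200],None,fx=4,fy=4,interpolation=cv2.INTER_CUBIC))
E
```

```text
10.1333 [ 0.6026 -0.1226  0.0282] theta -74.32128779109836 [ 1.000e-04  7.969e-01 -6.041e-01  0.000e+00] [ 3.6 -1.   2.3] -0.0041468969002657445 [-0.46  0.78  0.8   1.88 -0.76  0.83 -0.55]
```

View pics/w7z.png

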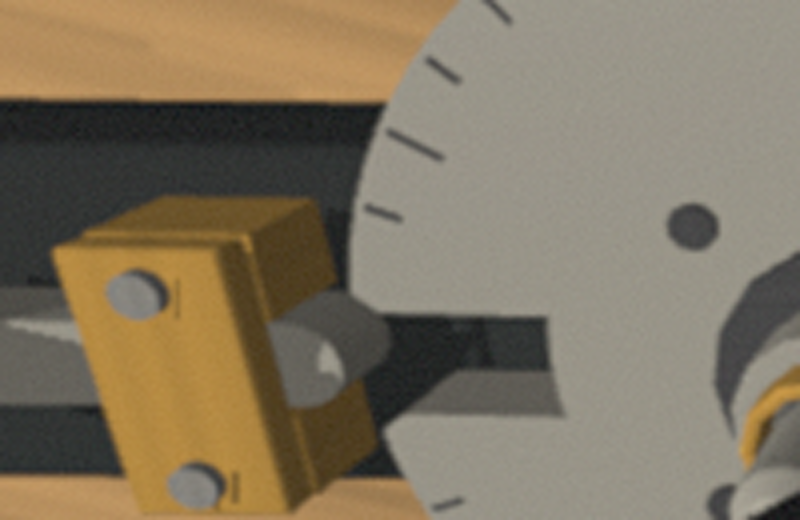

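```bash
python3 - <<'E'
from h import *
c=dict(np.load("pics/wrist7.npz"))
g=lambda x,y,z: ray(c,(x+.5)/4-.5,180+(y+.5)/4-.5,z)
ang=lambda d:(round(np.linalg.norm(d)*1000,1),round(float(np.degrees(np.arctan2(d[1],d[0]))),2))
A=np.array([.571,-.0735])
m=g(367,363,.036)[:2];e=g(556,366,.036)[:2]
print('mouth',ang(m-A),'end',ang(e-A),'slot dir',ang(m-e))
s1=g(138,295,.045)[:2]; s2=g(197,486,.045)[:2]; print('screws mid',ang((s1+s2)/2-A),'perp to screws',ang(s1-s2))
n=g(345,362,.035)[:2];print('nose',ang(n-A), 'nose from slot end',ang(n-e))
print('upper edge',ang(g(378,315,.036)[:2]-g(548,318,.036)[:2]),'lower',ang(g(425,415,.036)[:2]-g(565,417,.036)[:2]))
print('bracket edges',ang(g(20,100,.024)[:2]-g(380,102,.024)[:2]))
E
```

```text
mouth (np.float64(73.4), 105.38) end (np.float64(45.6), 105.83) slot dir (np.float64(27.8), 104.63)
screws mid (np.float64(94.5), 105.0) perp to screws (np.float64(30.7), 14.95)
nose (np.float64(77.5), 105.72) nose from slot end (np.float64(31.9), 105.57)
upper edge (np.float64(24.6), 104.53) lower (np.float64(20.9), 104.72)
bracket edges (np.float64(53.1), 105.34)
```

The slot reads 104.6–105.4° and the bar 105.0–105.7°, so they are in line to within about 1 mm at the rim. Now I'll back off, rise and go round to the outer side of the tab.

step_arm(targets=[[0, -5, 0, 0, 1], [0, -10, 0, 0, 1], [0, -10, -20, 0, 1], [0, -10, -55, 0, 1], [0, -10, -90, -3, 1], [-10, -9, -100, -10, 1], [-28, -7, -100, -17, 1], [-48, -4, -100, -24, 1], [-68, -1, -100, -31, 1], [-88, 2, -100, -38, 1], [-108, 4, -100, -45, 1], [-128, 6, -100, -52, 1], [-148, 8, -100, -59, 1], [-168, 10, -100, -66, 1], [-188, 12, -100, -73, 1], [-206, 14, -100, -80, 1], [-218, 15, -100, -87, 1], [-224, 15.5, -100, -89.5, 1], [-224, 15.5, -100, -89.5, 1], [-224, 15.5, -100, -89.5, 1]])

```text
t: 11.8
eef_pos: [0.5268, 0.0891, 0.1279]
tool_rot: [0.0, 0.991, 0.132, -0.001]
contact_force: [0.3, -1.4, 0.1]
gripper_width: -0.002
```

```bash
python3 snap.py 8 wrist scene top;python3 - <<'E'
from h import *
c=dict(np.load("pics/scene8.npz"))
save("pics/s8z.png",cv2.resize(c["frame"][110:250,240:400],None,fx=4,fy=4,interpolation=cv2.INTER_CUBIC))
E
```

```text
11.95 [0.5274 0.0882 0.1281] theta 15.043085715278629 [ 3.000e-04  9.914e-01  1.309e-01 -2.000e-04] [ 0.3 -0.8 -0.5] 0.0009352991369152733 [-0.74  0.4   0.57  2.   -0.29  0.82  0.26]
```

View pics/s8z.png

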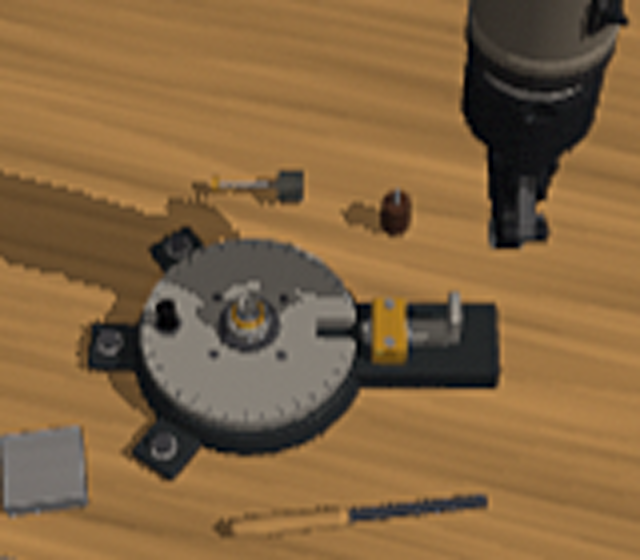

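View pics/wrist8.png

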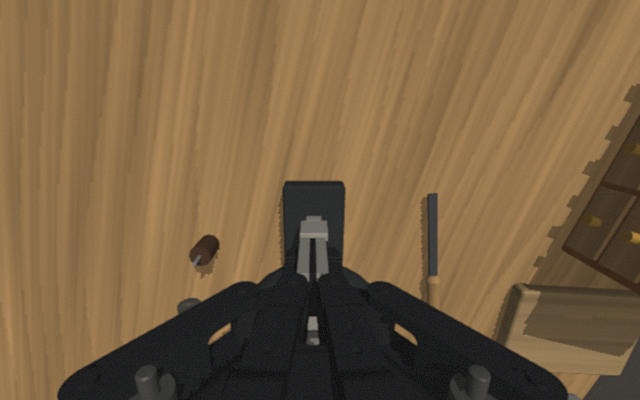

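```bash
python3 - <<'E'
from h import *
c=dict(np.load("pics/wrist8.npz"))
save("pics/w8z.png",cv2.resize(c["frame"][170:290,250:380],None,fx=5,fy=5,interpolation=cv2.INTER_CUBIC))
s=dict(np.load("pics/scene8.npz")); A=np.array([.571,-.0735]); u=np.array([np.cos(np.radians(105.2)),np.sin(np.radians(105.2))]); v=np.array([u[1],-u[0]])
loc=lambda P:(np.round([(P[:2]-A)@v*1000,(P[:2]-A)@u*1000],1))
print('tab scene',loc(ray(s,240+455.5/4-.4,110+294/4-.4,.065)))
print('tcp',loc(np.array([.5274,.0882])))
E
```

```text
tab scene [ -9.1 142.2]
tcp [  0.3 167.5]
```

View pics/w8z.png

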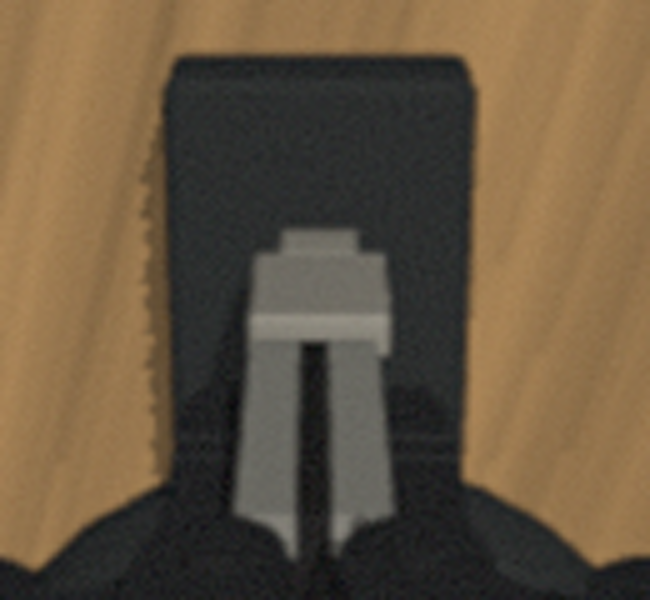

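```bash
python3 - <<'E'
from h import *
c=dict(np.load("pics/wrist8.npz")); A=np.array([.571,-.0735]); u=np.array([np.cos(np.radians(105.2)),np.sin(np.radians(105.2))]); v=np.array([u[1],-u[0]])
loc=lambda P:(np.round([(P[:2]-A)@v*1000,(P[:2]-A)@u*1000],1))
g=lambda x,y,z: ray(c,250+(x+.5)/5-.5,170+(y+.5)/5-.5,z)
for p in((250,314),(390,314),(320,314),(320,341)): print('tab',loc(g(*p,.065)))
print('bracket end',loc(g(170,85,.024)),loc(g(470,85,.024)))
print('outer face bottom',loc(g(320,253,.035)))
E
```

```text
tab [-11.9 144.4]
tab [ 11.4 144.4]
tab [ -0.3 144.4]
tab [ -0.3 139.5]
bracket end [-28.3 172.7] [ 27.9 172.6]
outer face bottom [ -0.2 143.2]
```

Tab outer face is 144.5 mm from the axis and centred on the bar's line. The TCP is at 167.5 mm, which leaves a gap of about 12 mm, so I'll descend.

step_arm(targets=[[0, 0, 20, 0, 1], [0, 0, 50, 0, 1], [0, 0, 80, 0, 1], [0, 0, 95, 0, 1], [0, 0, 102, 0, 1], [0, 0, 104, 0, 1], [0, 0, 104, 0, 1], [0, 0, 104, 0, 1]])

```text
t: 12.62
eef_pos: [0.5283, 0.0889, 0.0252]
tool_rot: [-0.0, 0.991, 0.132, 0.001]
contact_force: [0.3, 0.0, 0.6]
gripper_width: 0.001
```

```bash
python3 snap.py 9 wrist scene;python3 - <<'E'
from h import *
c=dict(np.load("pics/scene9.npz"))
save("pics/s9z.png",cv2.resize(c["frame"][110:250,240:400],None,fx=4,fy=4,interpolation=cv2.INTER_CUBIC))
E
```

```text
12.7167 [0.5283 0.0892 0.0253] theta 15.161869249789833 [-2.000e-04  9.913e-01  1.319e-01  1.100e-03] [ 0.  -0.1 -0.7] -0.0017676878345035448 [-0.64  0.56  0.46  2.06 -0.42  0.61  0.37]
```

View pics/s9z.png

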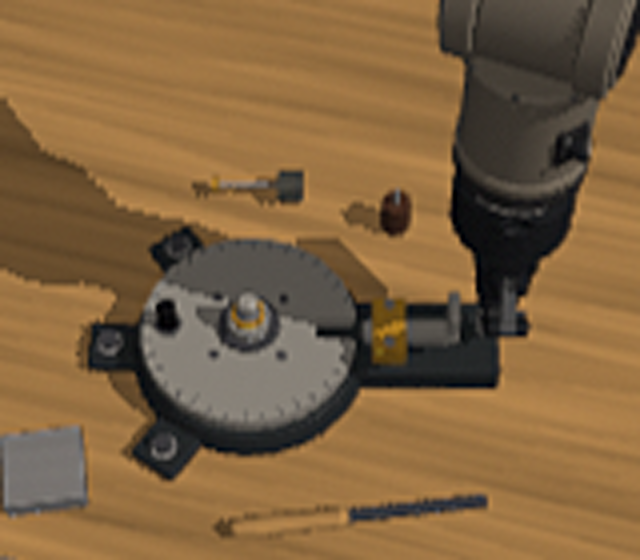

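step_arm(targets=[[-0.5, 4, 0, 0, 1], [-1, 8, 0, 0, 1], [-1, 10, 0, 0, 1], [-1, 12, 0, 0, 1], [-1, 14, 0, 0, 1], [-1, 16, 0, 0, 1], [-1, 18, 0, 0, 1], [-1, 20, 0, 0, 1], [-1, 22, 0, 0, 1], [-1, 24, 0, 0, 1], [-1, 26, 0, 0, 1], [-1, 28, 0, 0, 1], [-1, 30, 0, 0, 1], [-1, 32, 0, 0, 1], [-1, 32, 0, 0, 1]])

```text
t: 13.97
eef_pos: [0.5349, 0.0573, 0.0242]
tool_rot: [0.0, 0.991, 0.132, 0.0]
contact_force: [-0.7, 0.5, 0.5]
gripper_width: -0.001
```

```bash
python3 snap.py 10 wrist scene;python3 - <<'E'
from h import *
c=dict(np.load("pics/scene10.npz"))
save("pics/s10z.png",cv2.resize(c["frame"][110:250,240:400],None,fx=4,fy=4,interpolation=cv2.INTER_CUBIC))
E
```

```text
14.0667 [0.5349 0.0573 0.0241] theta 15.144890450595467 [4.000e-04 9.913e-01 1.318e-01 2.000e-04] [0.  0.  0.2] -0.007454356100725243 [-0.58  0.57  0.46  2.05 -0.42  0.61  0.43]
```

View pics/s10z.png

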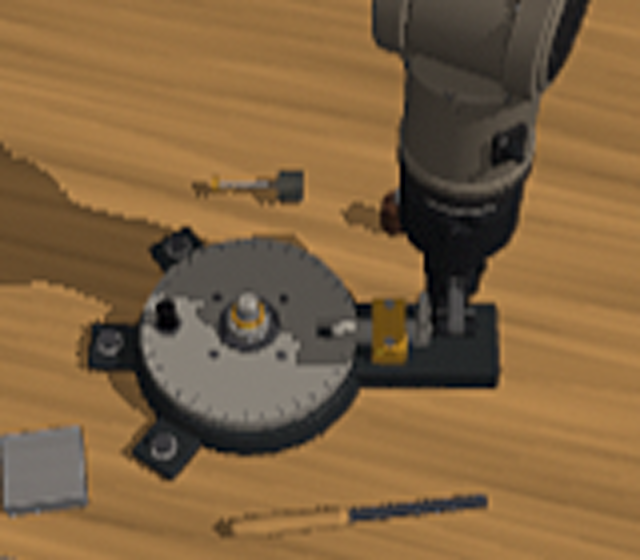

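The bar's nose is in the slot at (345,328) and the tab is near (425,310). About 8 mm remain, so I'll go on slowly.

step_arm(targets=[[0, 1.5, 0, 0, 1], [0, 3, 0, 0, 1], [0, 4.5, 0, 0, 1], [0, 6, 0, 0, 1], [0, 7, 0, 0, 1], [0, 7.5, 0, 0, 1], [0, 7.5, 0, 0, 1]])

```text
t: 14.65
eef_pos: [0.5367, 0.0505, 0.0242]
tool_rot: [0.0, 0.991, 0.132, 0.0]
contact_force: [0.9, 2.2, -0.1]
gripper_width: -0.001
```

```bash
python3 snap.py 11 wrist scene;python3 - <<'E'
from h import *
c=dict(np.load("pics/scene11.npz"))
save("pics/s11z.png",cv2.resize(c["frame"][160:220,310:380],None,fx=9,fy=9,interpolation=cv2.INTER_CUBIC))
E
```

```text
14.75 [0.5367 0.0505 0.0241] theta 15.165555660568687 [1.000e-04 9.913e-01 1.320e-01 0.000e+00] [-0.2  2.5  0.2] 0.003684766851515731 [-0.56  0.57  0.45  2.05 -0.42  0.62  0.44]
```

View pics/s11z.png

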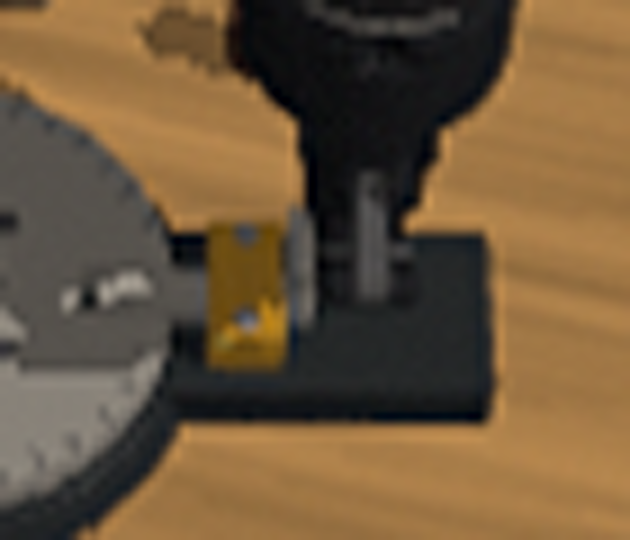

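step_arm(targets=[[0, 0.5, 0, 0, 1], [0, 1, 0, 0, 1], [0, 1.5, 0, 0, 1]])

```text
t: 15.0
eef_pos: [0.5369, 0.0496, 0.0241]
tool_rot: [-0.0, 0.991, 0.132, -0.0]
contact_force: [-1.0, 5.2, -0.1]
gripper_width: -0.001
```

step_arm(targets=[[0, 0.5, 0, 0, 1], [0, 1, 0, 0, 1], [0, 1, 0, 0, 1]])

```text
t: 15.25
eef_pos: [0.537, 0.0496, 0.0241]
tool_rot: [-0.001, 0.991, 0.133, -0.0]
contact_force: [-1.6, 6.2, 2.3]
gripper_width: -0.001
```

step_arm(targets=[[0, 1, 0, 0, 1], [0, 2, 0, 0, 1], [0, 3, 0, 0, 1], [0, 3, 0, 0, 1]])

```text
t: 15.58
eef_pos: [0.5369, 0.0495, 0.0242]
tool_rot: [-0.002, 0.991, 0.134, -0.001]
contact_force: [-4.9, 12.8, 5.0]
gripper_width: 0.001
```

```bash
python3 snap.py 12 wrist scene;python3 - <<'E'
from h import *
c=dict(np.load("pics/wrist12.npz"))
save("pics/w12.png",c["frame"])
E
```

```text
15.6833 [0.5369 0.0495 0.0242] theta 15.362866996707139 [-0.0024  0.991   0.1337 -0.0011] [-4.5 11.1  4.8] -0.0030393116739017554 [-0.55  0.57  0.45  2.04 -0.42  0.62  0.45]
```

View pics/w12.png

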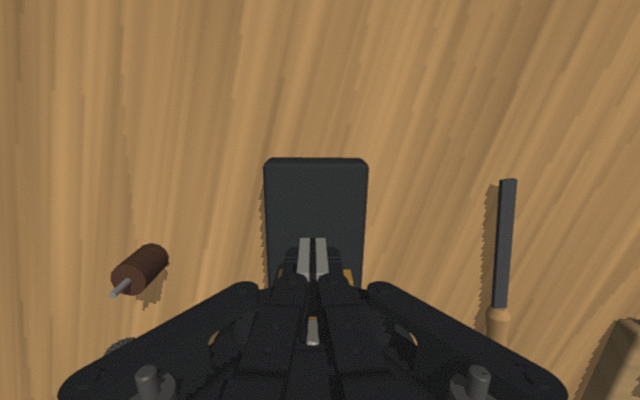

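Position is holding at 127.7 mm while the force has gone up to 12.8 N, so the tab is hard against the guide. I'll back off outward, rise and check.

step_arm(targets=[[0, -3, 0, 0, 1], [0, -7, 0, 0, 1], [0, -14, 0, 0, 1], [0, -22, 0, 0, 1], [0, -22, -20, 0, 1], [0, -22, -55, 0, 1], [0, -22, -90, 0, 1], [0, -40, -120, 0, 1], [0, -70, -140, 0, 1], [0, -100, -150, 0, 1], [0, -110, -150, 0, 1], [0, -110, -150, 0, 1], [0, -110, -150, 0, 1]])

```text
t: 16.77
eef_pos: [0.5088, 0.1516, 0.1738]
tool_rot: [0.0, 0.991, 0.133, -0.0]
contact_force: [-0.0, -1.2, 1.0]
gripper_width: 0.003
```

```bash
python3 snap.py 13 wrist scene top;python3 - <<'E'
from h import *
c=dict(np.load("pics/scene13.npz"))
save("pics/s13z.png",cv2.resize(c["frame"][150:240,250:370],None,fx=6,fy=6,interpolation=cv2.INTER_CUBIC))
a=dict(np.load("pics/scene0.npz"))
d=cv2.absdiff(a["frame"],c["frame"]).max(2); d=(d>45).astype(np.uint8)*255
save("pics/diff13.png",np.dstack([d]*3))
E
```

```text
16.9167 [0.5092 0.1496 0.1735] theta 15.033081388635917 [ 6.000e-04  9.914e-01  1.308e-01 -5.000e-04] [0.3 0.5 1.1] 0.0021695182621434606 [-0.89  0.33  0.6   1.97 -0.23  0.91  0.09]
```

View pics/s13z.png

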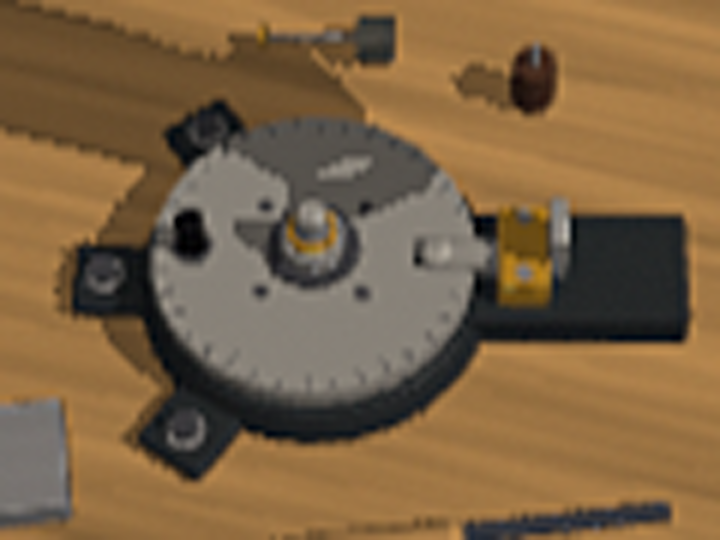

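View pics/wrist13.png

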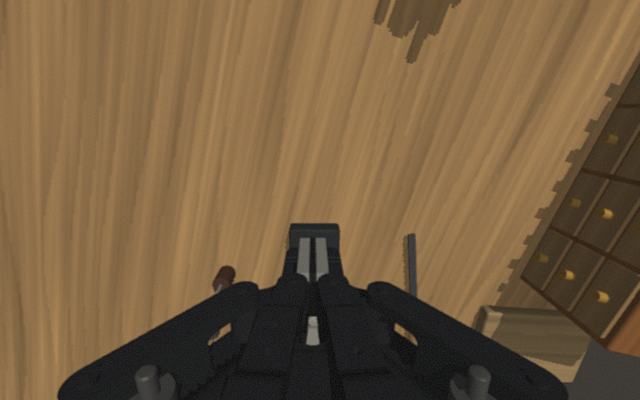

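View pics/scene13.png

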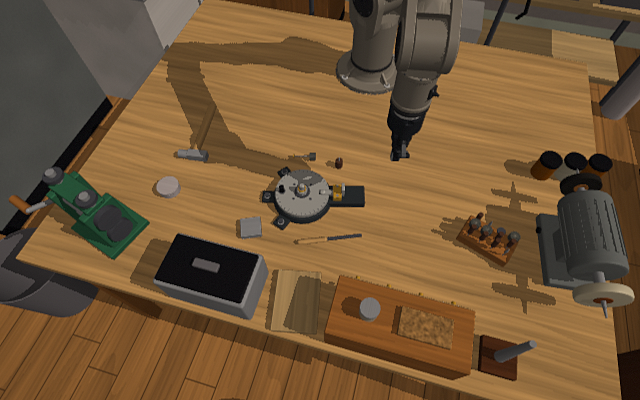

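The bar fills the slot, the tab sits against the guide at (560,235), the ring is on the arbor, and the bystanders look as they did at the start. One last check in numbers, then I'll hand in.

```bash
python3 - <<'E'
from h import *
from station import bot
s=dict(np.load("pics/scene13.npz")); A=np.array([.571,-.0735]); u=np.array([np.cos(np.radians(105.2)),np.sin(np.radians(105.2))])
r=lambda x,y,z:(ray(s,250+(x+.5)/6-.5,150+(y+.5)/6-.5,z)[:2]-A)@u*1000
print('tab along bar',r(561,204,.065),'nose',r(425,247,.035))
a=dict(np.load("pics/scene0.npz"));d=cv2.absdiff(a["frame"],s["frame"]).max(2)
for n,(x,y) in dict(hammer=(193,155),tin=(168,187),steel=(250,227),file=(328,239),brush=(311,156),drum=(338,163),bits=(488,238)).items():
    p=a["frame"][y-12:y+13,x-14:x+15]; q=s["frame"][y-22:y+23,x-24:x+25]
    _,m,_,l=cv2.minMaxLoc(cv2.matchTemplate(q,p,cv2.TM_CCOEFF_NORMED)); print(n,round(m,2),l[0]-10,l[1]-10)
bot.hand_in()
E
```

```text
tab along bar 113.79825167851799 nose 51.870233200064625
hammer 0.76 0 0
tin 1.0 0 0
steel 1.0 0 0
file 1.0 0 0
brush 0.76 0 0
drum 1.0 0 0
bits 1.0 0 0
the job is handed in; nothing more can be done
```

The turntable is locked and the job is handed in. I turned the disc about 91° clockwise by pushing the peg with shut fingertips, then pushed the lock bar home by its tab, backed off and lifted clear.

**Last checks**
- **Slot line:** before the bar went in, the slot measured 104.6–105.4° and the bar 105.0–105.7°. That is about 1 mm off at the rim.
- **Bar home:** the tool stopped moving while the push rose from about 2.5 N to 12.8 N. Afterwards the tab top measured 113.8 mm from the axis (home is 113) and the nose 51.9 mm (home is 50).
- **Ring and bystanders:** by eye the ring is on its seat. All seven bystanders show no shift against the first picture, though the hammer and brush matched less well (0.76), most likely because of the arm's shadow.
- **Robot clear:** the arm stood about 0.1 m outward from the tab and well above it, with force readings near zero.

**One disagreement:** the stated tool length did not fit what I saw. The reported tool point was about 40 mm lower than the fingers really were: the depth images put the tips 18 mm behind it, where the text says 22 mm ahead.

Because of that, my first push passed over the peg without touching it. On that pass the grasp point went directly over the peg. By the depth images it was about 40 mm above the peg's top. By the reported position it was about 1–2 mm above, which is inside the 2 mm limit for taking the peg between the fingers. I believe the images, since the fingers passed over the peg with no contact force and did not move it. I used the measured tip offset for everything after that.

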